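# Find the radius leaf that fits a rounded edge

## Robot

A 6-joint arm with a two-finger parallel gripper is mounted at the origin on the work surface. World frame = base frame: x ahead of the robot, y to its left, z up, the work surface at z = 0. Lengths are in m, angles in rad, forces in N, time in s.
With the tool pointing down it reaches from about 0.375 to 0.9 m from the base axis. Payload 3.1 kg.
Tool frame: the origin (TCP) lies on the centre line of the jaws, within the pads' length; the fingertips stand 14 mm ahead of it and the grasp point (between the pads) lies 5 mm behind it; y points along the fingers, z is the direction in which the jaws open and shut, and the axes are right-handed (so a half turn about y gives the same grasp; the last joint's range is limited). The gripper opens to 87 mm and grips with 3 to 60 N. Pads are 19 mm wide; open, the fingers measure 117 mm over their backs; the gripper's body (75 mm by 190 mm) begins 51 mm behind the grasp point.
Start: joints at [1.073, 0.527, 1.433, -0, 1.181, -0.178], TCP at [0.196, 0.593, 0.237] pointing down, gripper open.
Joint ranges: [-3.08, 3.08], [-0.75, 2.2], [0.22, 2.44], [-1.43, 4.57], [0, 2.65], [-2.85, 2.85]. Speed limits (rad/s): [2.79, 2.79, 3.14, 3.14, 3.14, 3.14].

## Interface

Orientations are given as a unit quaternion [x, y, z, w].
In Python, from rig import robot, vision gives the robot as it stands.
- The arm moves only by the shell command python3 -m crank 'ROWS' [FORCE]. ROWS is JSON, a list of rows, each a list of 7 numbers: the shift along the tool's x, y, z as a fraction of full scale, then the turn, a rotation vector about the tool's x, y, z as a fraction of full scale, then the gripper command: -1 is shut, 1 is fully open, values between are in proportion. In form: [[x, y, z, wx, wy, wz, grip], ...]. A call has 1 to 10 rows; each row is the pose to reach, as a shift and turn from the pose commanded when the call began, along the tool's axes at that moment, turning the shorter way round; what a row does not reach only later rows make up. Full scale, the value 1, is 50 cm for a shift and pi rad for a turn. A row lasts 1/8 s, in which the tool goes at most 62.5 mm and 10.7 degrees, less where a joint would pass 70% of its speed; a pose out of reach is approached as far as the arm can. A call with a number of a shift or a turn outside -1 to 1 is refused whole. A call with a gripper value outside its range is refused whole. The fingers move at their own pace and stop on an object; FORCE is the grip in N (left out, the last holds). Time passes only in rows, so rows that repeat a pose let the fingers close. It gives the time, the measured TCP pose, the force and the opening at its end, in the units of the state.
- robot.get_obs(): the state, without advancing time (a new reading comes with each control period).
- vision.camera(name): name is "scene" or "top" or "wrist"; returns the picture (384x512x3 uint8, blue, green, red); there is no depth.
- vision.camera_info(name): a dict with "vfov" (degrees; the focal length in pixels is half the picture's height over the tangent of half this angle, whatever the lens; pixels are square), "cx", "cy" (the principal point, pixels), "world_from_camera" (4x4, takes a point from camera to world coordinates); the wrist camera has in their place "tool_from_camera" (4x4, takes a point from camera to tool coordinates, whose origin is the TCP and whose axes are the tool frame's). Camera axes: x right, y up, looking along -z (the intrinsics and any distortion apply to the point x, -y, -z); pixel columns grow to the right and rows downward; lengths in m; the calibration is good to about 2 mm. A picture is of the moment at which its call begins: read the wrist's pose just before it. camera_info takes no time and is no camera call.
- robot.hand_in(): hands the job in, once; it reports no verdict.
The state is a dict: "time": time; "q": joint angles; "joint_velocities": joint speeds; "joint_torque": joint torques, N m; "position": TCP position; "tool_rot": TCP orientation; "ft_force": force on the tool from outside, world axes, zero at the start; "moment": the same for the moment, N m; "grip_width": finger opening in m.
Only numpy, scipy, OpenCV 4.12 (cv2) and the standard library are available. Lean on these libraries where they do the work, as an engineer would, in place of code of your own. Each camera call takes 0.05 s, during which the arm holds its last target.

## Task

Find which of the three radius leaves fits the rounded edge of the brass part with the orange tag: touch a leaf gently down across the edge, and if it rides high or rocks, stand it back upright on the rack and try another. Leave the fitting leaf sitting upright across the middle of that edge by itself, square to it and let go only once it is down on the edge, with the other two leaves standing on the rack; do not disturb anything else.

Things in the scene. Friction and masses are not known exactly. Their poses are not given: they have to be found in the camera images.
- leaf_small_mid (a point): centre of the loose blue-handled radius leaf (100-170 g): aluminium plate 16 thick (x), 60 wide (y), 50 high, topped by a blue handle 16 x 24 x 35 high, its middle 25 above this point; 85 high in all. Underside: a concave arc of radius 14, 60 degrees to each side, open downwards (mouth 24 wide, 7 deep, through along x), a flat foot on each side. z up
- leaf_small_arc (a point): centre of the blue leaf's concave arc, 7 below the plane of its feet, 49.5 below the leaf's centre; same axes as the leaf
- leaf_medium_mid (a point): centre of the loose yellow-handled radius leaf (100-170 g): aluminium plate 16 thick (x), 60 wide (y), 50 high, topped by a yellow handle 16 x 24 x 35 high, its middle 25 above this point; 85 high in all. Underside: a concave arc of radius 18, 60 degrees to each side, open downwards (mouth 31 wide, 9 deep, through along x), a flat foot on each side. z up
- leaf_medium_arc (a point): centre of the yellow leaf's concave arc, 9 below the plane of its feet, 51.5 below the leaf's centre; same axes as the leaf
- leaf_large_mid (a point): centre of the loose green-handled radius leaf (100-170 g): aluminium plate 16 thick (x), 60 wide (y), 50 high, topped by a green handle 16 x 24 x 35 high, its middle 25 above this point; 85 high in all. Underside: a concave arc of radius 22, 60 degrees to each side, open downwards (mouth 38 wide, 11 deep, through along x), a flat foot on each side. z up
- leaf_large_arc (a point): centre of the green leaf's concave arc, 11 below the plane of its feet, 53.5 below the leaf's centre; same axes as the leaf
- part_q_nose (a point): mid-length point on the axis of the rounded upper edge of a fixed brass part: an upright slab 50 long (x, along the edge), its top fully rounded across y. Edge radius 14, 18 or 22, a different one on each part; which has which is not told. Crown one radius above this point, slab two radii thick; this point is 68 to 76 above the bench
- part_r_nose (a point): mid-length point on the axis of the rounded upper edge of a fixed brass part: an upright slab 50 long (x, along the edge), its top fully rounded across y. Edge radius 14, 18 or 22, a different one on each part; which has which is not told. Crown one radius above this point, slab two radii thick; this point is 68 to 76 above the bench
- part_s_nose (a point): mid-length point on the axis of the rounded upper edge of a fixed brass part: an upright slab 50 long (x, along the edge), its top fully rounded across y. Edge radius 14, 18 or 22, a different one on each part; which has which is not told. Crown one radius above this point, slab two radii thick; this point is 68 to 76 above the bench
- plate: fixed plate 150 x 270 x 12 high; the parts stand on it in a row along y, 82 apart, axes as the plate's. On an edge a leaf of equal radius sits with its arc centre on the nose point (to 0.3); one too small bridges on the corners of its mouth, arc centre 6 or 13 too high; one too large touches only at the crown, rocks, arc centre 4 or 8 too low; raised by 1 it shifts 2.5 or more to each side, a fitting one about 1
- tag_orange: orange tag 22 x 44 x 10 high lying on the plate 50 from the middle of the part to be checked, on that part's +x side; the two other parts have grey tags. Origin: centre of its underside
- rack: fixed low leaf rack, a grey base with a flat black rubber top 98 (x) x 288 (y), no slots; origin at the centre of its underside on the bench, top 12 above; the three leaves stand on it at its y = -90, 0 and +90, in any order, with the rack's x as their x to within 0.1 rad
- reel: bystander, leave it alone: blue plastic reel, diameter 84, 45 high
- beaker: bystander, leave it alone: glass beaker, diameter 70, 85 high
- bottle: bystander, leave it alone: white bottle with blue cap, diameter 56, 130 high
- jar: bystander, leave it alone: amber jar with black lid, diameter 60, 65 high
- handpiece: bystander, leave it alone: orange handpiece lying on the bench, 155 long, 40 high
Things that resemble listed ones, but are neither listed nor needed, are in the scene too. What is shaped like the part that bears part_r_nose but pink or red is not meant.

How it is judged:
On the way:
1. the fitting leaf, still held in the fingers, touches the edge of the orange-tagged part, its arc centre within 2.5 mm of the edge axis across it and 3 mm in height (((horizontal distance between part_q_nose and tag_orange below 0.065 m and ((contact force between leaf_small and part_q above 0.4 N and contact force between the fingers and leaf_small above 1 N and y of leaf_small_arc in the frame of part_q_nose between -0.0025 and 0.0025 m and z of leaf_small_arc in the frame of part_q_nose between -0.003 and 0.003 m and x of leaf_small_arc in the frame of part_q_nose between -0.017 and 0.017 m) or (contact force between leaf_medium and part_q above 0.4 N and contact force between the fingers and leaf_medium above 1 N and y of leaf_medium_arc in the frame of part_q_nose between -0.0025 and 0.0025 m and z of leaf_medium_arc in the frame of part_q_nose between -0.003 and 0.003 m and x of leaf_medium_arc in the frame of part_q_nose between -0.017 and 0.017 m) or (contact force between leaf_large and part_q above 0.4 N and contact force between the fingers and leaf_large above 1 N and y of leaf_large_arc in the frame of part_q_nose between -0.0025 and 0.0025 m and z of leaf_large_arc in the frame of part_q_nose between -0.003 and 0.003 m and x of leaf_large_arc in the frame of part_q_nose between -0.017 and 0.017 m))) or (horizontal distance between part_r_nose and tag_orange below 0.065 m and ((contact force between leaf_small and part_r above 0.4 N and contact force between the fingers and leaf_small above 1 N and y of leaf_small_arc in the frame of part_r_nose between -0.0025 and 0.0025 m and z of leaf_small_arc in the frame of part_r_nose between -0.003 and 0.003 m and x of leaf_small_arc in the frame of part_r_nose between -0.017 and 0.017 m) or (contact force between leaf_medium and part_r above 0.4 N and contact force between the fingers and leaf_medium above 1 N and y of leaf_medium_arc in the frame of part_r_nose between -0.0025 and 0.0025 m and z of leaf_medium_arc in the frame of part_r_nose between -0.003 and 0.003 m and x of leaf_medium_arc in the frame of part_r_nose between -0.017 and 0.017 m) or (contact force between leaf_large and part_r above 0.4 N and contact force between the fingers and leaf_large above 1 N and y of leaf_large_arc in the frame of part_r_nose between -0.0025 and 0.0025 m and z of leaf_large_arc in the frame of part_r_nose between -0.003 and 0.003 m and x of leaf_large_arc in the frame of part_r_nose between -0.017 and 0.017 m))) or (horizontal distance between part_s_nose and tag_orange below 0.065 m and ((contact force between leaf_small and part_s above 0.4 N and contact force between the fingers and leaf_small above 1 N and y of leaf_small_arc in the frame of part_s_nose between -0.0025 and 0.0025 m and z of leaf_small_arc in the frame of part_s_nose between -0.003 and 0.003 m and x of leaf_small_arc in the frame of part_s_nose between -0.017 and 0.017 m) or (contact force between leaf_medium and part_s above 0.4 N and contact force between the fingers and leaf_medium above 1 N and y of leaf_medium_arc in the frame of part_s_nose between -0.0025 and 0.0025 m and z of leaf_medium_arc in the frame of part_s_nose between -0.003 and 0.003 m and x of leaf_medium_arc in the frame of part_s_nose between -0.017 and 0.017 m) or (contact force between leaf_large and part_s above 0.4 N and contact force between the fingers and leaf_large above 1 N and y of leaf_large_arc in the frame of part_s_nose between -0.0025 and 0.0025 m and z of leaf_large_arc in the frame of part_s_nose between -0.003 and 0.003 m and x of leaf_large_arc in the frame of part_s_nose between -0.017 and 0.017 m))))), for 0.1 s.
At the end, for the whole second after the job is handed in: The leaf matching the orange-tagged part rests on its edge alone: arc centre within 2.5 mm of the edge axis (17 mm along it), upright and square within 10 degrees. The other two stand upright (6 degrees) on the rack top, centres inside its outline. All leaves at rest (((((horizontal distance between part_q_nose and tag_orange below 0.065 m and y of leaf_small_arc in the frame of part_q_nose between -0.0025 and 0.0025 m and z of leaf_small_arc in the frame of part_q_nose between -0.0025 and 0.0025 m and x of leaf_small_arc in the frame of part_q_nose between -0.017 and 0.017 m and angle between leaf_small_mid's own z axis and vertical below 0.17 rad and angle between the x axis of leaf_small_arc and the x axis of part_q_nose, either way round below 0.17 rad and contact force between leaf_small and part_q above 0.3 N) or (horizontal distance between part_r_nose and tag_orange below 0.065 m and y of leaf_small_arc in the frame of part_r_nose between -0.0025 and 0.0025 m and z of leaf_small_arc in the frame of part_r_nose between -0.0025 and 0.0025 m and x of leaf_small_arc in the frame of part_r_nose between -0.017 and 0.017 m and angle between leaf_small_mid's own z axis and vertical below 0.17 rad and angle between the x axis of leaf_small_arc and the x axis of part_r_nose, either way round below 0.17 rad and contact force between leaf_small and part_r above 0.3 N) or (horizontal distance between part_s_nose and tag_orange below 0.065 m and y of leaf_small_arc in the frame of part_s_nose between -0.0025 and 0.0025 m and z of leaf_small_arc in the frame of part_s_nose between -0.0025 and 0.0025 m and x of leaf_small_arc in the frame of part_s_nose between -0.017 and 0.017 m and angle between leaf_small_mid's own z axis and vertical below 0.17 rad and angle between the x axis of leaf_small_arc and the x axis of part_s_nose, either way round below 0.17 rad and contact force between leaf_small and part_s above 0.3 N)) and x of leaf_medium_mid in the frame of rack between -0.05 and 0.05 m and y of leaf_medium_mid in the frame of rack between -0.14 and 0.14 m and z of leaf_medium_mid in the frame of rack between 0.0515 and 0.0575 m and angle between each of leaf_medium_mid, leaf_large_mid's own z axis and vertical below 0.1 rad and x of leaf_large_mid in the frame of rack between -0.05 and 0.05 m and y of leaf_large_mid in the frame of rack between -0.14 and 0.14 m and z of leaf_large_mid in the frame of rack between 0.0515 and 0.0575 m) or (((horizontal distance between part_q_nose and tag_orange below 0.065 m and y of leaf_medium_arc in the frame of part_q_nose between -0.0025 and 0.0025 m and z of leaf_medium_arc in the frame of part_q_nose between -0.0025 and 0.0025 m and x of leaf_medium_arc in the frame of part_q_nose between -0.017 and 0.017 m and angle between leaf_medium_mid's own z axis and vertical below 0.17 rad and angle between the x axis of leaf_medium_arc and the x axis of part_q_nose, either way round below 0.17 rad and contact force between leaf_medium and part_q above 0.3 N) or (horizontal distance between part_r_nose and tag_orange below 0.065 m and y of leaf_medium_arc in the frame of part_r_nose between -0.0025 and 0.0025 m and z of leaf_medium_arc in the frame of part_r_nose between -0.0025 and 0.0025 m and x of leaf_medium_arc in the frame of part_r_nose between -0.017 and 0.017 m and angle between leaf_medium_mid's own z axis and vertical below 0.17 rad and angle between the x axis of leaf_medium_arc and the x axis of part_r_nose, either way round below 0.17 rad and contact force between leaf_medium and part_r above 0.3 N) or (horizontal distance between part_s_nose and tag_orange below 0.065 m and y of leaf_medium_arc in the frame of part_s_nose between -0.0025 and 0.0025 m and z of leaf_medium_arc in the frame of part_s_nose between -0.0025 and 0.0025 m and x of leaf_medium_arc in the frame of part_s_nose between -0.017 and 0.017 m and angle between leaf_medium_mid's own z axis and vertical below 0.17 rad and angle between the x axis of leaf_medium_arc and the x axis of part_s_nose, either way round below 0.17 rad and contact force between leaf_medium and part_s above 0.3 N)) and x of leaf_small_mid in the frame of rack between -0.05 and 0.05 m and y of leaf_small_mid in the frame of rack between -0.14 and 0.14 m and z of leaf_small_mid in the frame of rack between 0.0515 and 0.0575 m and angle between each of leaf_small_mid, leaf_large_mid's own z axis and vertical below 0.1 rad and x of leaf_large_mid in the frame of rack between -0.05 and 0.05 m and y of leaf_large_mid in the frame of rack between -0.14 and 0.14 m and z of leaf_large_mid in the frame of rack between 0.0515 and 0.0575 m) or (((horizontal distance between part_q_nose and tag_orange below 0.065 m and y of leaf_large_arc in the frame of part_q_nose between -0.0025 and 0.0025 m and z of leaf_large_arc in the frame of part_q_nose between -0.0025 and 0.0025 m and x of leaf_large_arc in the frame of part_q_nose between -0.017 and 0.017 m and angle between leaf_large_mid's own z axis and vertical below 0.17 rad and angle between the x axis of leaf_large_arc and the x axis of part_q_nose, either way round below 0.17 rad and contact force between leaf_large and part_q above 0.3 N) or (horizontal distance between part_r_nose and tag_orange below 0.065 m and y of leaf_large_arc in the frame of part_r_nose between -0.0025 and 0.0025 m and z of leaf_large_arc in the frame of part_r_nose between -0.0025 and 0.0025 m and x of leaf_large_arc in the frame of part_r_nose between -0.017 and 0.017 m and angle between leaf_large_mid's own z axis and vertical below 0.17 rad and angle between the x axis of leaf_large_arc and the x axis of part_r_nose, either way round below 0.17 rad and contact force between leaf_large and part_r above 0.3 N) or (horizontal distance between part_s_nose and tag_orange below 0.065 m and y of leaf_large_arc in the frame of part_s_nose between -0.0025 and 0.0025 m and z of leaf_large_arc in the frame of part_s_nose between -0.0025 and 0.0025 m and x of leaf_large_arc in the frame of part_s_nose between -0.017 and 0.017 m and angle between leaf_large_mid's own z axis and vertical below 0.17 rad and angle between the x axis of leaf_large_arc and the x axis of part_s_nose, either way round below 0.17 rad and contact force between leaf_large and part_s above 0.3 N)) and x of leaf_small_mid in the frame of rack between -0.05 and 0.05 m and y of leaf_small_mid in the frame of rack between -0.14 and 0.14 m and z of leaf_small_mid in the frame of rack between 0.0515 and 0.0575 m and angle between each of leaf_small_mid, leaf_medium_mid's own z axis and vertical below 0.1 rad and x of leaf_medium_mid in the frame of rack between -0.05 and 0.05 m and y of leaf_medium_mid in the frame of rack between -0.14 and 0.14 m and z of leaf_medium_mid in the frame of rack between 0.0515 and 0.0575 m)) and linear speed of each of leaf_small, leaf_medium, leaf_large below 0.02 m/s); the robot touches nothing.
It fails at once if a brass part is pressed or knocked with more than 60 N (contact force between any of part_q, part_r, part_s and anything else above 60 N).
It fails at once if a bystander is moved by more than 30 mm (distance of any of reel, beaker, bottle, jar, handpiece from where it was at the start of the episode above 0.03 m).
It also fails if it takes over 69 s, if anything falls off the work surface, if the arm or the gripper's body presses on something with over 40 N, if the wrist force passes 120 N, or if a joint passes its speed limit or range.

## Working session

There is one attempt and no reset: what is moved stays moved. The work goes in short steps, Python scripts to look and compute and a shell command to move; the robot and the scene stay as the last step left them, time stands still between calls to the robot, and variables do not carry over. Pictures are saved under pics/ and viewed, and the job is handed in when it is done.

```bash
ls; mkdir -p pics; python3 - <<'E'
from rig import robot, vision
import cv2
print(robot.get_obs())
for n in ("scene","top","wrist"):
    im=vision.camera(n); cv2.imwrite(f"pics/{n}0.png",im); print(n,vision.camera_info(n))
E
```

```text
pics
{'time': 0.0, 'q': array([ 1.07349663e+00,  5.28455770e-01,  1.43391289e+00, -9.74045510e-06,
        1.18135959e+00, -1.78521678e-01]), 'joint_velocities': array([-0.00098779,  0.00096817,  0.00060447,  0.00093784,  0.00016509,
       -0.0009113 ]), 'joint_torque': array([-3.33679282e-04, -4.40032518e+01, -1.76594782e+01,  6.30712160e-02,
        5.82815974e-02, -1.91492177e-04]), 'position': array([0.19552749, 0.59289172, 0.2355746 ]), 'tool_rot': array([ 0.69885702, -0.11247439,  0.11197978, -0.69743021]), 'ft_force': array([0.42147901, 0.51508633, 0.0353966 ]), 'moment': array([-0.0097533 ,  0.01560721,  0.01754255]), 'grip_width': 0.08704786387536924}
scene {'vfov': 49.44722625632331, 'cx': 262.2112453126127, 'cy': 190.94466966962398, 'world_from_camera': array([[ 0.6590772 , -0.43463569,  0.61376629,  1.39266897],
       [ 0.75205321,  0.38713284, -0.53342678, -0.72923621],
       [-0.00576277,  0.81315434,  0.5820196 ,  0.87953929],
       [ 0.        ,  0.        ,  0.        ,  1.        ]])}
top {'vfov': 54.430227302577904, 'cx': 255.79411604028923, 'cy': 189.64274657789767, 'world_from_camera': array([[-0.01450386,  0.98311502, -0.18241297,  0.27101783],
       [-0.99963873, -0.01012824,  0.02489621,  0.02686085],
       [ 0.02262832,  0.18270816,  0.98290675,  1.4850816 ],
       [ 0.        ,  0.        ,  0.        ,  1.        ]])}
wrist {'vfov': 69.11544939518629, 'cx': 255.8596543020602, 'cy': 193.76690071058403, 'tool_from_camera': array([[ 6.58344558e-04, -9.62121028e-01, -2.72621889e-01,
        -7.54245868e-02],
       [ 9.20249835e-04,  2.72622416e-01, -9.62120664e-01,
        -1.48121414e-01],
       [ 9.99999360e-01,  3.82526654e-04,  1.06487120e-03,
         1.02367897e-05],
       [ 0.00000000e+00,  0.00000000e+00,  0.00000000e+00,
         1.00000000e+00]])}
```

View pics/scene0.png

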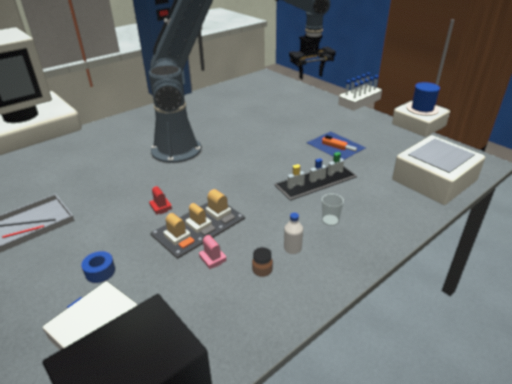

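View pics/top0.png

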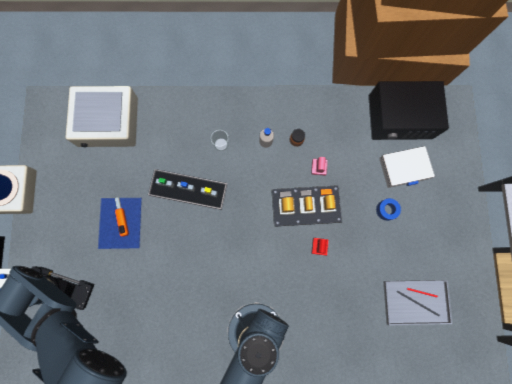

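View pics/wrist0.png

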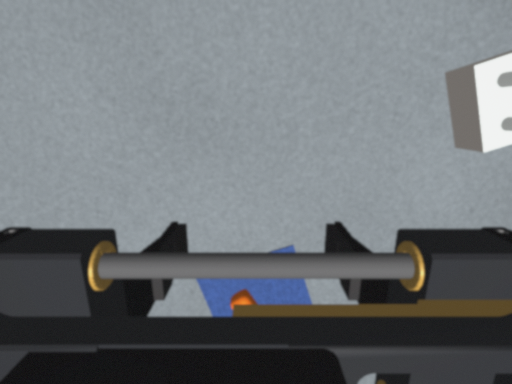

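```bash
python3 - <<'E'
import cv2
t=cv2.imread('pics/top0.png'); s=cv2.imread('pics/scene0.png')
cv2.imwrite('pics/t_parts.png',cv2.resize(t[180:232,265:348],None,fx=9,fy=9,interpolation=cv2.INTER_CUBIC))
cv2.imwrite('pics/t_rack.png',cv2.resize(t[165:213,145:230],None,fx=9,fy=9,interpolation=cv2.INTER_CUBIC))
cv2.imwrite('pics/s_parts.png',cv2.resize(s[180:260,145:250],None,fx=7,fy=7,interpolation=cv2.INTER_CUBIC))
E
```

```text
(no output)
```

View pics/t_parts.png

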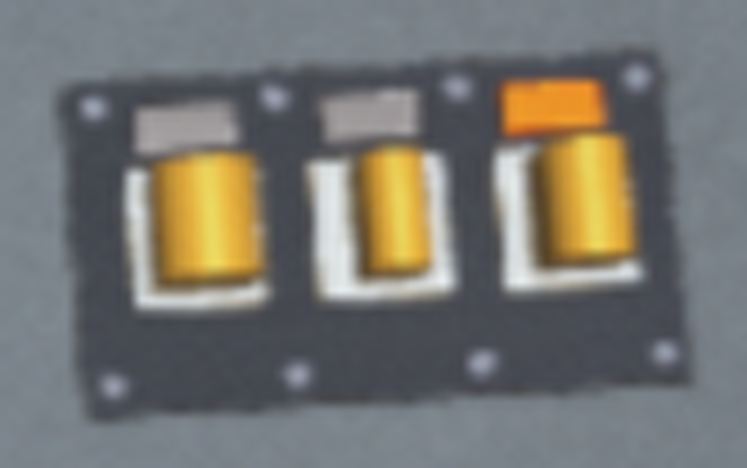

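View pics/t_rack.png

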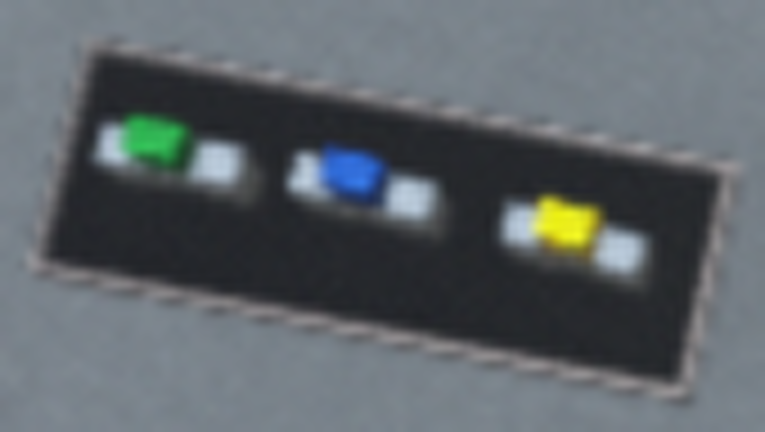

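View pics/s_parts.png

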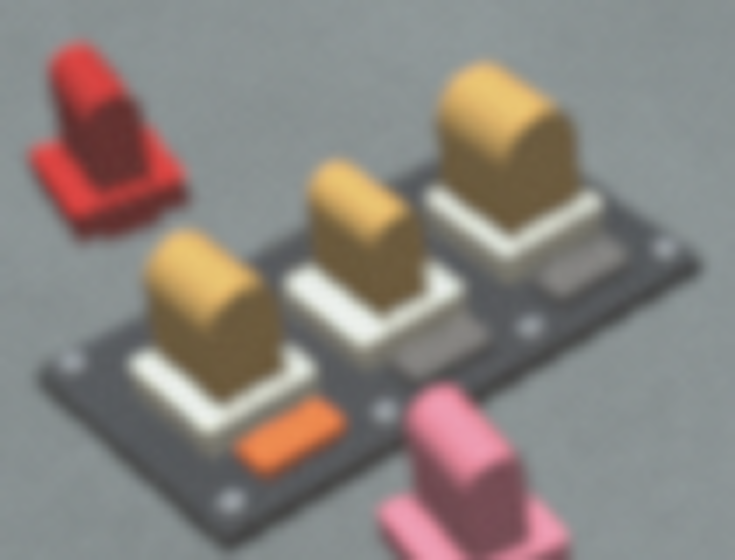

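```bash
cat > h.py <<'E'
import numpy as np, cv2
from rig import robot, vision
from scipy.spatial.transform import Rotation as R
def cam(name):
    i=vision.camera_info(name); f=192/np.tan(np.radians(i['vfov'])/2)
    if name=='wrist':
        o=robot.get_obs(); T=np.eye(4); T[:3,:3]=R.from_quat(o['tool_rot']).as_matrix(); T[:3,3]=o['position']
        W=T@i['tool_from_camera']
    else: W=i['world_from_camera']
    return f,i['cx'],i['cy'],W
def px2w(c,u,v,z):
    f,cx,cy,W=c; d=W[:3,:3]@np.array([(u-cx)/f,-(v-cy)/f,-1]); o=W[:3,3]
    return o+d*(z-o[2])/d[2]
def w2px(c,p):
    f,cx,cy,W=c; q=np.linalg.inv(W)@np.append(p,1); return np.array([cx+f*q[0]/-q[2],cy-f*q[1]/-q[2]])
def snap(name,file):
    c=cam(name); im=vision.camera(name); cv2.imwrite('pics/'+file,im); np.savez('pics/'+file+'.npz',f=c[0],cx=c[1],cy=c[2],W=c[3]); return c,im
def load(file):
    d=np.load('pics/'+file+'.npz'); return float(d['f']),float(d['cx']),float(d['cy']),d['W']
def crop(file,out,u0,v0,u1,v1,k):
    im=cv2.imread('pics/'+file)[v0:v1,u0:u1]; cv2.imwrite('pics/'+out,cv2.resize(im,None,fx=k,fy=k,interpolation=cv2.INTER_CUBIC))
E
python3 - <<'E'
from h import *
c=cam('top'); np.set_printoptions(precision=4,suppress=True)
F=lambda u,v,u0,v0:(u0+(u+.5)/9-.5,v0+(v+.5)/9-.5)
for n,(u,v),z in [('pl TL',(60,92),.012),('TR',(655,50),.012),('BR',(690,382),.012),('BL',(92,418),.012),('otag',(553,107),.022)]:
    print(n,px2w(c,*F(u,v,265,180),z))
for n,(u,v),z in [('rk TL',(92,42),.012),('TR',(737,165),.012),('BR',(683,393),.012),('BL',(35,268),.012),('green',(157,135),.097),('blue',(355,168),.097),('yel',(570,217),.097)]:
    print(n,px2w(c,*F(u,v,145,165),z))
print('crown mid R', px2w(c,*F(590,193,265,180),.09))
o=robot.get_obs(); print(R.from_quat(o['tool_rot']).as_matrix())
E
```

```text
pl TL [ 0.5432 -0.0724  0.012 ]
TR [ 0.5596 -0.3405  0.012 ]
BR [ 0.4102 -0.3479  0.012 ]
BL [ 0.3977 -0.0833  0.012 ]
otag [ 0.5323 -0.291   0.022 ]
rk TL [0.6323 0.3955 0.012 ]
TR [0.5732 0.1072 0.012 ]
BR [0.4709 0.131  0.012 ]
BL [0.5298 0.417  0.012 ]
green [0.5711 0.3457 0.097 ]
blue [0.5561 0.2626 0.097 ]
yel [0.5342 0.1724 0.097 ]
crown mid R [ 0.4832 -0.2901  0.09  ]
[[ 0.9496 -0.0008  0.3134]
 [-0.3134 -0.0015  0.9496]
 [-0.0003 -1.     -0.0016]]
```

```bash
python3 -m crank '[[0.2,-0.006,-0.13,0,-0.01,0,0.2],[0.4,-0.012,-0.26,0,-0.02,0,0.2],[0.6,-0.02,-0.387,0,-0.03,0,0.2],[0.8,-0.026,-0.516,0,-0.037,0,0.2],[0.906,-0.029,-0.585,0,-0.037,0,0.2],[0.906,-0.029,-0.585,0,-0.037,0,0.2],[0.906,-0.029,-0.585,0,-0.037,0,0.2],[0.906,-0.029,-0.585,0,-0.037,0,0.2],[0.906,-0.029,-0.585,0,-0.037,0,0.2],[0.906,-0.029,-0.585,0,-0.037,0,0.2]]' 20; cat >> h.py <<'E'
def go(p,yaw,cmdpos=None):
    """leaf-yaw convention: tool z = leaf y. prints row fractions from the measured pose"""
    o=robot.get_obs(); M=R.from_quat(o['tool_rot']).as_matrix(); d=np.array(p)-o['position']
    z=np.array([-np.sin(yaw),np.cos(yaw),0]); y=np.array([0,0,-1.]); x=np.cross(y,z)
    T=np.stack([x,y,z],1); rv=R.from_matrix(M.T@T).as_rotvec()
    print('shift',np.round(M.T@d/.5,4),'turn',np.round(rv/np.pi,4),'pos',np.round(o['position'],4),'t',o['time'])
E
python3 - <<'E'
from h import *
snap('wrist','w1.png'); o=robot.get_obs(); print(o['position'],R.from_quat(o['tool_rot']).as_matrix())
E
```

```text
time: 1.4
position: [0.5364, 0.1713, 0.2508]
tool_rot: [0.703, -0.073, 0.073, -0.703]
ft_force: [0.5, 0.8, -0.6]
grip_width: 0.0522
[0.53466245 0.17273103 0.25061188] [[ 9.78983436e-01 -1.08076364e-03  2.03936914e-01]
 [-2.03936694e-01  3.10833041e-04  9.78984029e-01]
 [-1.12144067e-03 -9.99999368e-01  8.38930350e-05]]
```

View pics/w1.png

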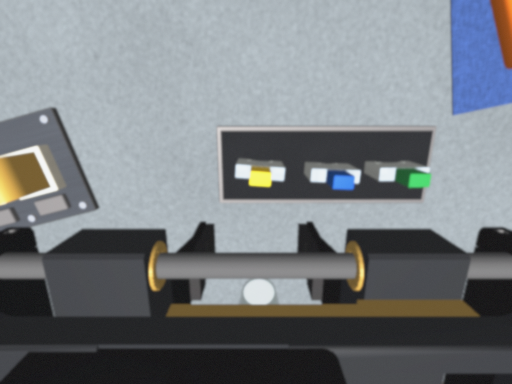

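```bash
python3 -c "
from h import *
crop('w1.png','w1c.png',210,120,310,210,8)"
```

```text
(no output)
```

View pics/w1c.png

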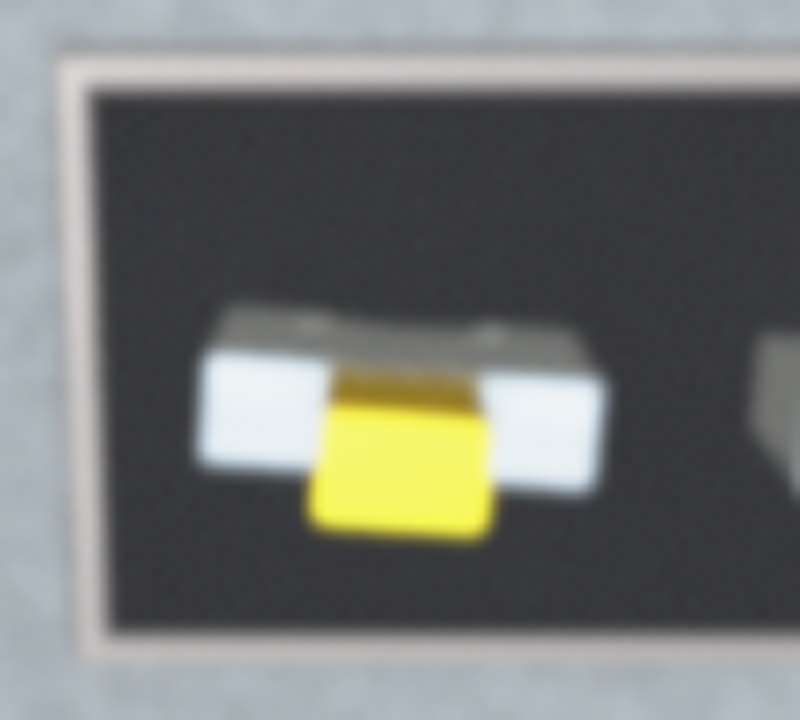

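```bash
python3 - <<'E'
from h import *
c=load('w1.png'); np.set_printoptions(precision=4,suppress=True)
def rect(pts,z):
    P=np.array([px2w(c,210+(u+.5)/8-.5,120+(v+.5)/8-.5,z) for u,v in pts])
    print(P[:,:2].tolist(),'mean',P.mean(0)); e=(P[1]-P[0]+P[2]-P[3])/2; print('len',np.linalg.norm(e),'w',np.linalg.norm(P[3]-P[0]),'yaw',np.arctan2(-e[0],e[1]))
rect([(327,405),(490,418),(492,540),(310,527)],.097)
rect([(205,350),(605,378),(598,494),(198,466)],.062)
P=px2w(c,210+(63)/8,120+(58)/8,.012);print(P)
E
```

```text
[[0.5187491364901723, 0.16866842346910543], [0.5251484208791315, 0.19023804375622322], [0.542223886984871, 0.1871836064763955], [0.5351529045696538, 0.1626916771011861]] mean [0.5303 0.1772 0.097 ]
len 0.023995387291470896 w 0.017458668458730002 yaw -0.2845072093771735
[[0.5131330946602345, 0.15016317795183465], [0.5299381106089235, 0.20900972631043285], [0.547629773598172, 0.20470566222355507], [0.5305213899748996, 0.1450170519456242]] mean [0.5303 0.1772 0.062 ]
len 0.06164556452721198 w 0.018133819973237868 yaw -0.2786600528106807
[0.468  0.1329 0.012 ]
```

```bash
python3 -c "
from h import *
go([0.531,0.1765,0.15],-0.281)"
```

```text
shift [-0.0085  0.2012  0.0059] turn [-0.      0.0241 -0.0004] pos [0.5347 0.1727 0.2506] t 1.45
```

```bash
python3 -m crank '[[-0.0085,0.1,0.006,0,0.012,0,0.2],[-0.0085,0.2012,0.006,0,0.024,0,0.2],[-0.0085,0.2012,0.006,0,0.024,0,0.2],[-0.0085,0.2012,0.006,0,0.024,0,0.2],[-0.0085,0.2012,0.006,0,0.024,0,0.2],[-0.0085,0.2012,0.006,0,0.024,0,0.2]]' 20; python3 - <<'E'
from h import *
snap('wrist','w2.png'); 
E
```

```text
time: 2.2
position: [0.5318, 0.1778, 0.1523]
tool_rot: [-0.7, 0.097, -0.099, 0.701]
ft_force: [0.7, 0.0, 0.0]
grip_width: 0.0521
```

View pics/w2.png

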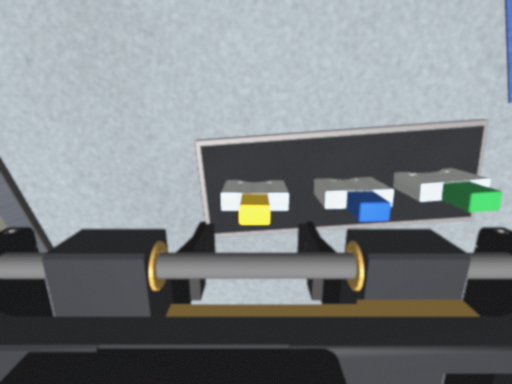

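```bash
python3 -c "
from h import *
crop('w2.png','w2c.png',210,170,300,230,8)"
```

```text
(no output)
```

View pics/w2c.png

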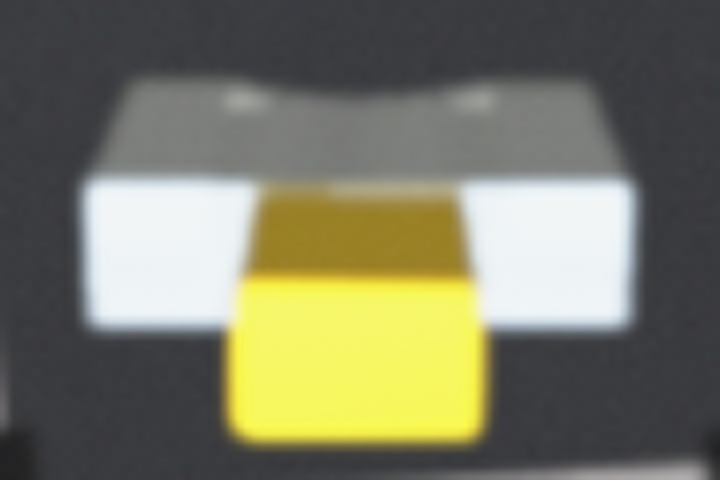

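```bash
python3 - <<'E'
from h import *
c=load('w2.png'); np.set_printoptions(precision=4,suppress=True)
def rect(pts,z):
    P=np.array([px2w(c,210+(u+.5)/8-.5,170+(v+.5)/8-.5,z) for u,v in pts])
    print('mean',P.mean(0)); e=(P[1]-P[0]+P[2]-P[3])/2; print('len',np.linalg.norm(e),'w',np.linalg.norm(P[3]-P[0]),'yaw',np.arctan2(-e[0],e[1]))
rect([(240,278),(477,278),(487,443),(228,443)],.097)
rect([(83,180),(634,180),(634,330),(87,330)],.062)
go([0.5305,0.177,0.080],-0.281)
E
```

```text
mean [0.5307 0.1768 0.097 ]
len 0.024031425555172882 w 0.01705099362896859 yaw -0.27845548274573456
mean [0.5311 0.1767 0.062 ]
len 0.06147826716543156 w 0.017614108040480983 yaw -0.2784289277383053
shift [-0.0021  0.1439 -0.0021] turn [-0.0004  0.001   0.0008] pos [0.5316 0.1777 0.1519] t 2.25
```

```bash
python3 -m crank '[[-0.002,0.07,-0.002,0,0.001,0,0.2],[-0.002,0.12,-0.002,0,0.001,0,0.2],[-0.002,0.143,-0.002,0,0.001,0,0.2],[-0.002,0.143,-0.002,0,0.001,0,0.2],[-0.002,0.143,-0.002,0,0.001,0,0.2]]' 25; python3 -m crank '[[0,0,0,0,0,0,-0.2],[0,0,0,0,0,0,-0.6],[0,0,0,0,0,0,-1],[0,0,0,0,0,0,-1],[0,0,0,0,0,0,-1],[0,0,0,0,0,0,-1]]' 25;
```

```text
time: 2.88
position: [0.5304, 0.177, 0.0799]
tool_rot: [-0.7, 0.098, -0.1, 0.7]
ft_force: [-0.3, 0.2, -0.9]
grip_width: 0.0523
time: 3.62
position: [0.5297, 0.1769, 0.0791]
tool_rot: [-0.7, 0.099, -0.099, 0.7]
ft_force: [0.3, -0.4, 1.5]
grip_width: 0.0235
```

```bash
python3 -m crank '[[0,-0.02,0,0,0,0,-1],[0,-0.1,0,0,0,0,-1],[0,-0.2,0,0,0,0,-1],[0,-0.32,0,0,0,0,-1],[0,-0.32,0,0,0,0,-1],[0,-0.32,0,0,0,0,-1]]' 25; python3 -c "
from h import *
go([0.558,-0.289,0.24],0.055)"
```

```text
time: 4.38
position: [0.5286, 0.1767, 0.2387]
tool_rot: [0.7, -0.099, 0.099, -0.7]
ft_force: [0.6, 0.9, -2.8]
grip_width: 0.0238
shift [ 0.3149 -0.0025 -0.8785] turn [ 1.00e-04 -1.07e-01 -4.00e-04] pos [0.5286 0.1767 0.2387] t 4.375
```

```bash
python3 -m crank '[[0.03,-0.002,-0.08,0,-0.01,0,-1],[0.07,-0.002,-0.2,0,-0.024,0,-1],[0.11,-0.002,-0.31,0,-0.037,0,-1],[0.15,-0.002,-0.42,0,-0.051,0,-1],[0.19,-0.002,-0.53,0,-0.065,0,-1],[0.23,-0.002,-0.64,0,-0.078,0,-1],[0.27,-0.002,-0.75,0,-0.091,0,-1],[0.3,-0.002,-0.84,0,-0.102,0,-1],[0.315,-0.002,-0.878,0,-0.107,0,-1],[0.315,-0.002,-0.878,0,-0.107,0,-1]]' 25; python3 -m crank '[[0,0,0,0,0,0,-1],[0,0,0,0,0,0,-1]]' 25; python3 -c "
from h import *
snap('wrist','w3.png')"
```

```text
time: 5.62
position: [0.5578, -0.2895, 0.2371]
tool_rot: [-0.706, -0.017, 0.02, 0.708]
ft_force: [-0.4, 0.4, -0.6]
grip_width: 0.0241
time: 5.88
position: [0.5588, -0.2868, 0.2394]
tool_rot: [-0.706, -0.019, 0.02, 0.707]
ft_force: [0.6, -0.0, -2.1]
grip_width: 0.0237
```

View pics/w3.png

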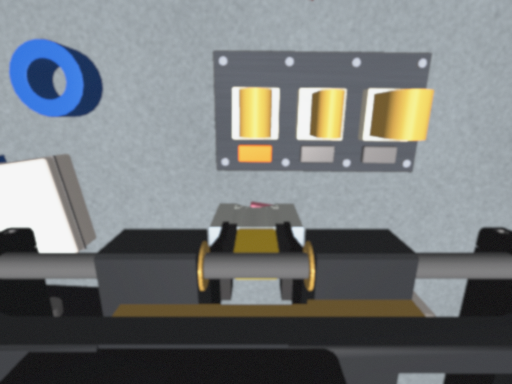

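```bash
python3 -c "
from h import *
crop('w3.png','w3c.png',210,45,300,180,6)
crop('w3.png','w3d.png',225,80,285,145,9)"
```

```text
(no output)
```

View pics/w3d.png

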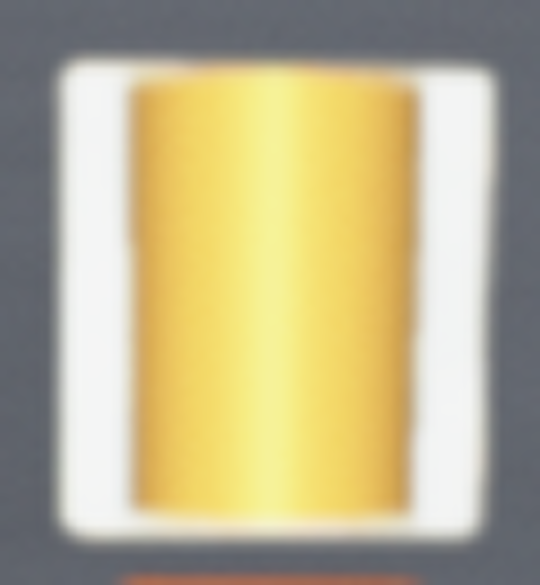

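```bash
python3 - <<'E'
from h import *
c=load('w3.png'); np.set_printoptions(precision=4,suppress=True)
F=lambda u,v:px2w(c,225+(u+.5)/9-.5,80+(v+.5)/9-.5,.072)
P=[F(131,90),F(418,90),F(412,510),F(134,510)]
for p in P: print(p)
P=np.array(P); print('w',np.linalg.norm(P[1]-P[0]),np.linalg.norm(P[2]-P[3]))
a=(P[2]+P[3]-P[0]-P[1])/2; print('len',np.linalg.norm(a),'yaw',np.arctan2(a[1],a[0]),'mean',P.mean(0))
G=lambda u,v,z:px2w(c,u,v,z)
for p in [(217,52),(431,52),(414,171),(217,170)]: print(G(*p,.012))
print('tag',G(255,154,.022), 'base', [px2w(c,225+(u+.5)/9-.5,80+(v+.5)/9-.5,.03) for u,v in [(58,62),(497,68),(482,538),(60,538)]])
o=robot.get_obs(); M=R.from_quat(o['tool_rot']).as_matrix(); print(M, np.arctan2(-M[0,2],M[1,2]))
E
```

```text
[ 0.4584 -0.31    0.072 ]
[ 0.4565 -0.2762  0.072 ]
[ 0.5052 -0.2735  0.072 ]
[ 0.5071 -0.3077  0.072 ]
w 0.03393293959199136 0.0343326725164881
len 0.04875534196197022 yaw 0.051283691837935796 mean [ 0.4818 -0.2918  0.072 ]
[ 0.4119 -0.3424  0.012 ]
[ 0.3972 -0.0807  0.012 ]
[ 0.5449 -0.0705  0.012 ]
[ 0.5586 -0.3398  0.012 ]
tag [ 0.5325 -0.2891  0.022 ] base [array([ 0.4521, -0.3225,  0.03  ]), array([ 0.4495, -0.2638,  0.03  ]), array([ 0.5113, -0.2611,  0.03  ]), array([ 0.5147, -0.3202,  0.03  ])]
[[ 0.9984 -0.0008 -0.0565]
 [ 0.0565  0.0008  0.9984]
 [-0.0007 -1.      0.0008]] 0.056518841450583696
```

View pics/w3c.png

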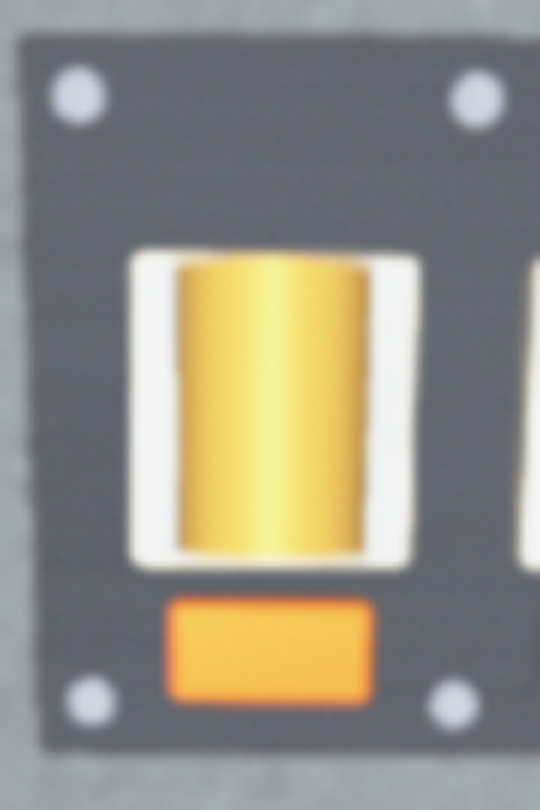

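```bash
python3 -c "
from h import *
go([0.481,-0.2918,0.165],0.054)"
```

```text
shift [-0.1562  0.1496 -0.0008] turn [-0.0003  0.0008 -0.0002] pos [ 0.559  -0.2871  0.2397] t 5.925
```

```bash
python3 -m crank '[[-0.08,0.01,0,0,0,0,-1],[-0.156,0.05,-0.001,0,0.001,0,-1],[-0.156,0.1,-0.001,0,0.001,0,-1],[-0.156,0.13,-0.001,0,0.001,0,-1],[-0.156,0.149,-0.001,0,0.001,0,-1],[-0.156,0.149,-0.001,0,0.001,0,-1],[-0.156,0.149,-0.001,0,0.001,0,-1],[-0.156,0.149,-0.001,0,0.001,0,-1]]' 25; python3 -c "
from h import *
o=robot.get_obs();print(o['ft_force'],o['moment'])
go([0.481,-0.2918,0.154],0.054);snap('wrist','w4.png');snap('scene','s4.png')
crop('s4.png','s4c.png',140,140,280,270,5)"
```

```text
time: 6.92
position: [0.4818, -0.2937, 0.1661]
tool_rot: [0.707, 0.019, -0.018, -0.706]
ft_force: [0.6, 0.1, -1.4]
grip_width: 0.0237
[ 0.57434301  0.12381326 -1.35741099] [ 0.0353774   0.05021912 -0.05620983]
shift [-0.0014  0.0242  0.0038] turn [ 0.0003 -0.0006  0.0003] pos [ 0.4818 -0.2937  0.1661] t 6.925
```

View pics/w4.png

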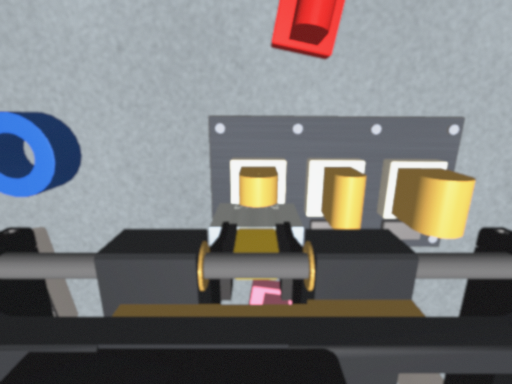

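View pics/s4c.png

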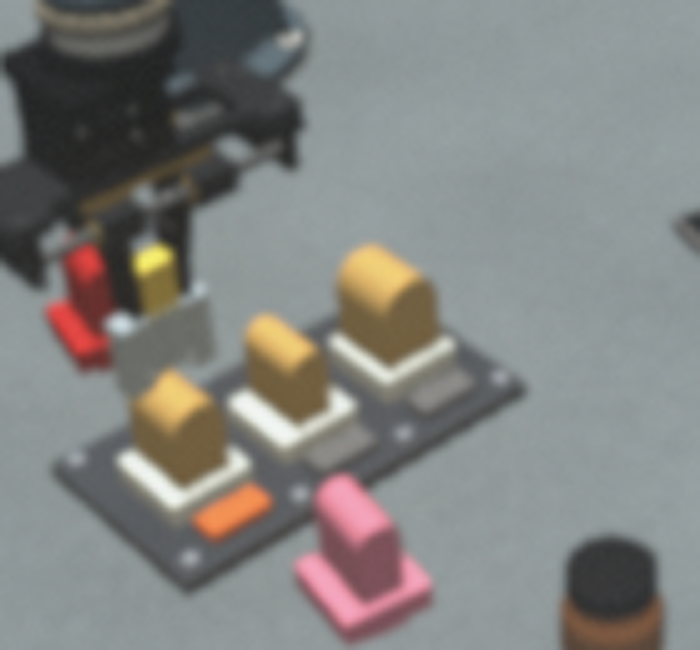

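```bash
python3 -c "
from h import *
go([0.481,-0.2918,0.154],0.054)
crop('w4.png','w4c.png',205,150,310,260,7)"
```

```text
shift [-0.0009  0.0239  0.0037] turn [ 0.0002 -0.0007  0.0002] pos [ 0.4815 -0.2936  0.166 ] t 7.025
```

View pics/w4c.png

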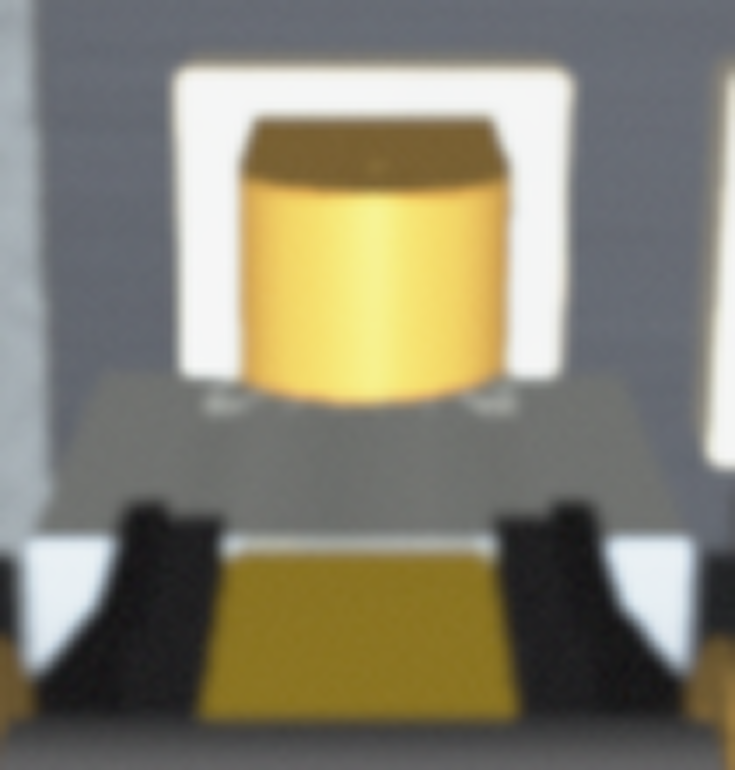

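```bash
python3 -m crank '[[-0.001,0.01,0.0036,0,0,0,-1],[-0.001,0.018,0.0036,0,0,0,-1],[-0.001,0.018,0.0036,0,0,0,-1],[-0.001,0.018,0.0036,0,0,0,-1],[-0.001,0.018,0.0036,0,0,0,-1]]' 25; python3 -c "
from h import *
go([0.481,-0.2918,0.154],0.054)
o=robot.get_obs();print(o['ft_force'],o['moment'])"
```

```text
time: 7.65
position: [0.4807, -0.2917, 0.1565]
tool_rot: [0.707, 0.018, -0.018, -0.707]
ft_force: [-0.2, -0.1, -2.0]
grip_width: 0.0238
shift [ 0.0005  0.0051 -0.0002] turn [ 0.0001 -0.0007  0.0001] pos [ 0.4807 -0.2917  0.1565] t 7.65
[-0.20419273 -0.13043734 -2.04194026] [0.06765039 0.03760972 0.0148306 ]
```

```bash
for i in 1; do python3 -m crank '[[0,0.006,0,0,0,0,-1],[0,0.006,0,0,0,0,-1]]' 25;  python3 -m crank '[[0,0.003,0,0,0,0,-1],[0,0.003,0,0,0,0,-1]]' 25;python3 -m crank '[[0,0.003,0,0,0,0,-1],[0,0.003,0,0,0,0,-1]]' 25; done
```

```text
time: 7.9
position: [0.4805, -0.2915, 0.1532]
tool_rot: [-0.707, -0.018, 0.018, 0.707]
ft_force: [-0.7, -0.8, -1.2]
grip_width: 0.0239
time: 8.15
position: [0.4806, -0.2916, 0.1518]
tool_rot: [-0.707, -0.018, 0.018, 0.707]
ft_force: [0.0, 0.2, -2.2]
grip_width: 0.0237
time: 8.4
position: [0.4806, -0.2916, 0.1503]
tool_rot: [-0.707, -0.018, 0.018, 0.707]
ft_force: [-0.8, -0.2, -0.4]
grip_width: 0.0238
```

```bash
python3 -m crank '[[0,0.003,0,0,0,0,-1],[0,0.003,0,0,0,0,-1]]' 25;  python3 -m crank '[[0,0.003,0,0,0,0,-1],[0,0.003,0,0,0,0,-1]]' 25
```

```text
time: 8.65
position: [0.4806, -0.2916, 0.1488]
tool_rot: [-0.707, -0.018, 0.018, 0.707]
ft_force: [0.6, 0.3, -2.0]
grip_width: 0.0235
time: 8.9
position: [0.4806, -0.2916, 0.1473]
tool_rot: [-0.707, -0.018, 0.018, 0.707]
ft_force: [0.0, 0.3, -1.7]
grip_width: 0.0238
```

```bash
python3 -m crank '[[0,0.002,0,0,0,0,-1],[0,0.002,0,0,0,0,-1]]' 25;  python3 -m crank '[[0,0.002,0,0,0,0,-1],[0,0.002,0,0,0,0,-1]]' 25; python3 -m crank '[[0,0.002,0,0,0,0,-1],[0,0.002,0,0,0,0,-1]]' 25
```

```text
time: 9.15
position: [0.4806, -0.2916, 0.1464]
tool_rot: [-0.707, -0.018, 0.018, 0.707]
ft_force: [-0.3, 1.2, -1.4]
grip_width: 0.0238
time: 9.4
position: [0.4807, -0.2917, 0.1455]
tool_rot: [0.707, 0.018, -0.018, -0.707]
ft_force: [-1.0, -0.5, -1.0]
grip_width: 0.0238
time: 9.65
position: [0.4809, -0.2919, 0.1451]
tool_rot: [0.707, 0.019, -0.018, -0.707]
ft_force: [-0.6, 0.3, 3.6]
grip_width: 0.0237
```

```bash
python3 -m crank '[[0,0.001,0,0,0,0,-1],[0,0.001,0,0,0,0,-1],[0,0.001,0,0,0,0,-1]]' 25; python3 -c "
from h import *
snap('wrist','w5.png');snap('scene','s5.png')
crop('w5.png','w5c.png',205,150,310,260,7)
crop('s5.png','s5c.png',145,170,235,260,7)"
```

```text
time: 10.02
position: [0.4809, -0.2919, 0.145]
tool_rot: [0.707, 0.019, -0.018, -0.706]
ft_force: [-1.6, 0.0, 6.8]
grip_width: 0.0236
```

View pics/w5c.png

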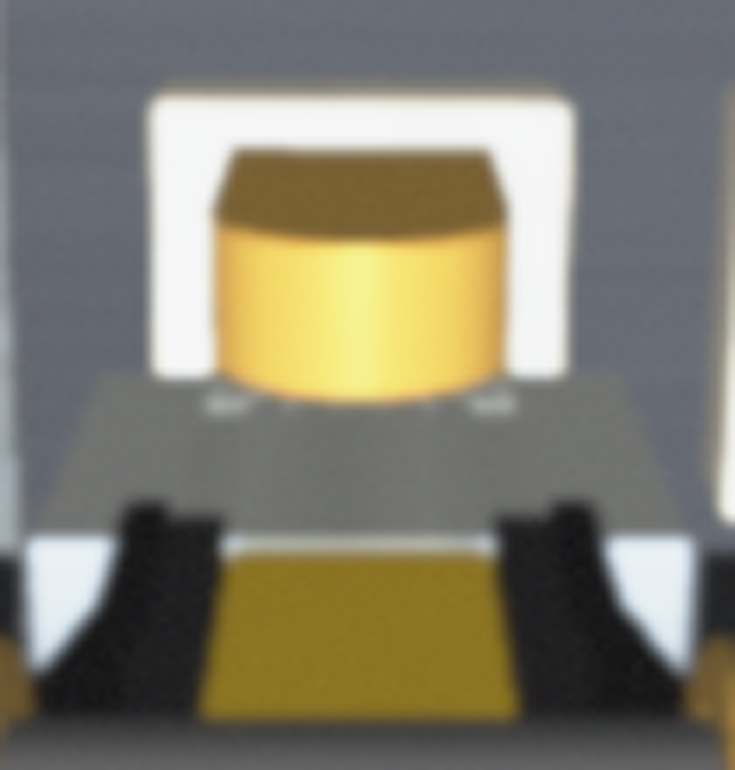

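View pics/s5c.png

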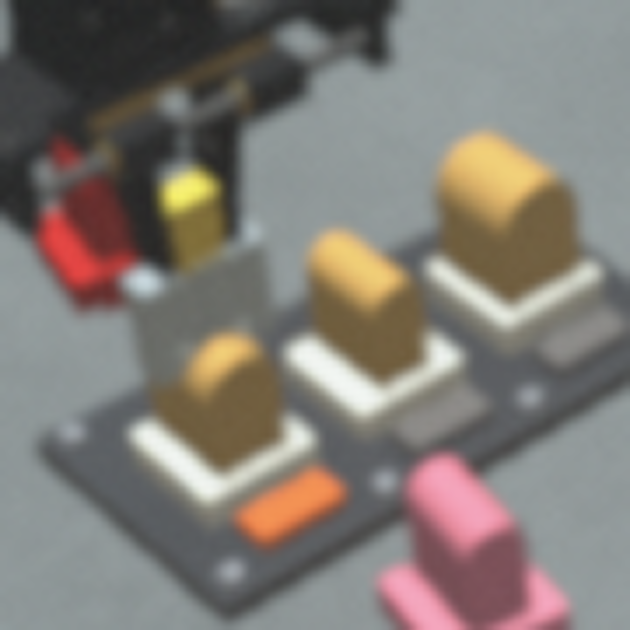

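```bash
python3 -m crank '[[0,-0.001,0,0,0,0,-1],[0,-0.0015,0,0,0,0,-1],[0,-0.0015,0,0,0,0,-1]]' 10; python3 -m crank '[[0,0,0,0,0,0,-0.4],[0,0,0,0,0,0,-0.35],[0,0,0,0,0,0,-0.3],[0,0,0,0,0,0,-0.1],[0,0,0,0,0,0,0],[0,0,0,0,0,0,0.1],[0,0,0,0,0,0,0.1]]';  python3 -c "
from h import *
snap('wrist','w6.png')
crop('w6.png','w6c.png',205,150,310,260,7)"
```

```text
time: 10.5
position: [0.4809, -0.2919, 0.145]
tool_rot: [0.707, 0.019, -0.018, -0.707]
ft_force: [-0.4, 0.4, 5.8]
grip_width: 0.0239
time: 11.38
position: [0.4806, -0.2916, 0.1447]
tool_rot: [0.707, 0.018, -0.018, -0.707]
ft_force: [-0.1, 0.8, -0.2]
grip_width: 0.0473
```

View pics/w6c.png

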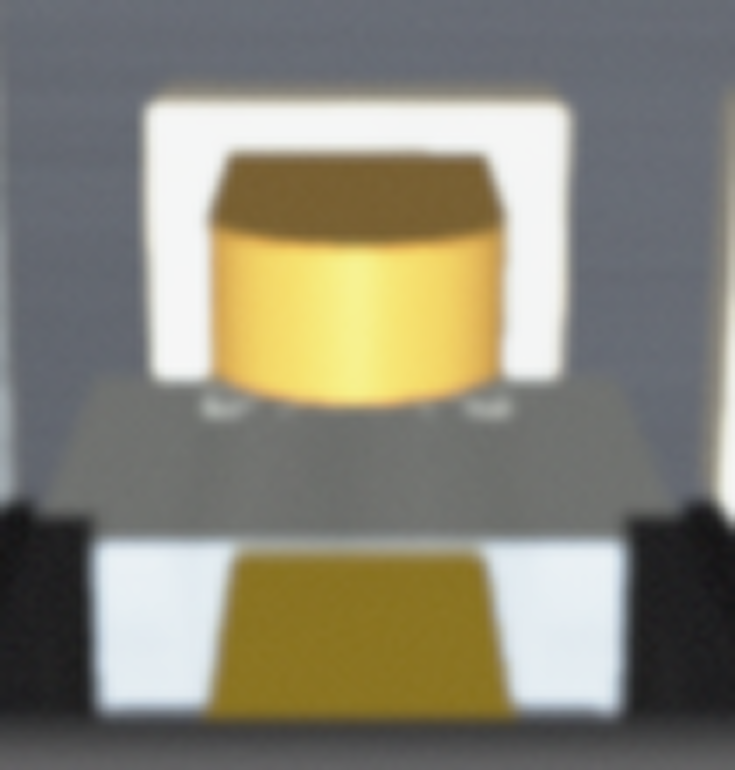

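The yellow leaf now stands free on the edge, level and centred: the slab spans columns 212–502 in the crop and the leaf's underside 98–622. I'll retract straight up and check again.

```bash
python3 -m crank '[[0,-0.01,0,0,0,0,0.1],[0,-0.04,0,0,0,0,0.1],[0,-0.1,0,0,0,0,0.1],[0,-0.2,0,0,0,0,0.1],[0,-0.24,0,0,0,0,0.1],[0,-0.24,0,0,0,0,0.1],[0,-0.24,0,0,0,0,0.1],[0,-0.24,0,0,0,0,0.1]]';  python3 -c "
from h import *
snap('wrist','w7.png');snap('scene','s7.png')
crop('s7.png','s7c.png',145,130,375,260,3)"
```

```text
time: 12.42
position: [0.48, -0.291, 0.2634]
tool_rot: [-0.706, -0.018, 0.019, 0.708]
ft_force: [1.2, 0.1, -0.3]
grip_width: 0.0479
```

View pics/w7.png

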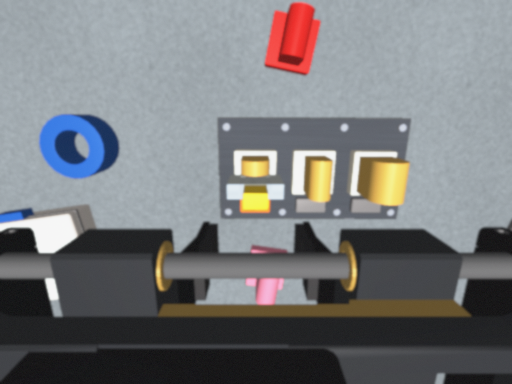

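View pics/s7c.png

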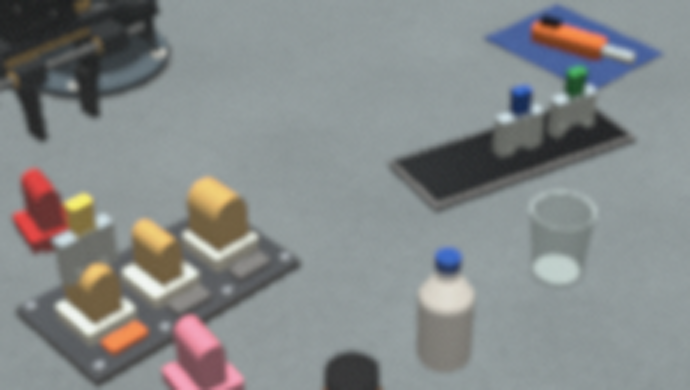

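```bash
python3 - <<'E'
from h import *
crop('w7.png','w7c.png',215,140,295,220,8)
E
```

```text
(no output)
```

View pics/w7c.png

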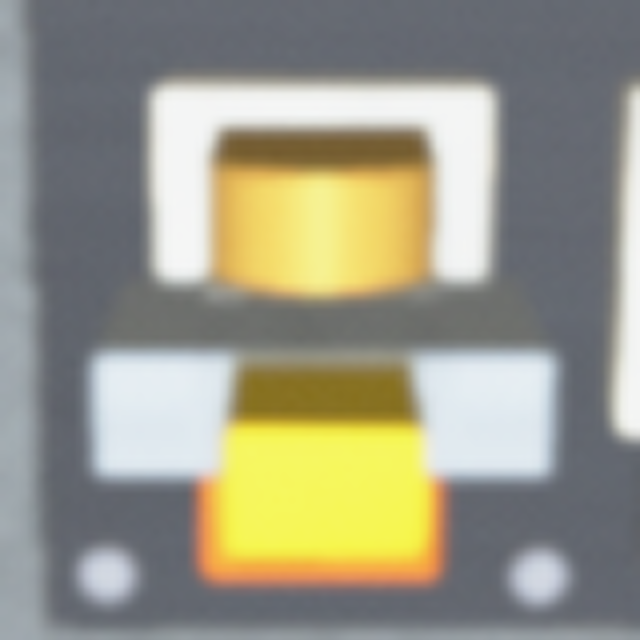

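```bash
python3 - <<'E'
from h import *
c=load('w7.png'); np.set_printoptions(precision=4,suppress=True)
def rect(pts,z):
    P=np.array([px2w(c,215+(u+.5)/8-.5,140+(v+.5)/8-.5,z) for u,v in pts])
    e=(P[1]-P[0]+P[2]-P[3])/2; print('mean',P.mean(0),'len',np.linalg.norm(e),'w',np.linalg.norm(P[3]-P[0]),'yaw',np.arctan2(-e[0],e[1]))
rect([(90,350),(556,350),(553,480),(95,480)],.128)
rect([(225,422),(424,422),(432,560),(219,560)],.163)
E
```

```text
mean [ 0.4821 -0.2915  0.128 ] len 0.06089218923026151 w 0.01775488725301912 yaw 0.05093632388264476
mean [ 0.4818 -0.2913  0.163 ] len 0.024039381275592797 w 0.016867406145345615 yaw 0.05089401456513713
```

Plate and handle both centre at about (0.482, -0.2914), and the yaw is 0.051. That matches the nose at (0.4818, -0.2918) and yaw 0.051, and the leaf is upright. Handing in.

```bash
python3 -c "
from rig import robot
print(robot.hand_in())"
```

```text
the job is handed in; nothing more can be done
None
```

The yellow (medium, radius 18) leaf fits the orange-tagged part. I left it standing upright across the middle of that edge, let go, and handed in at about 12.5 s.

- **Which leaf:** the wrist picture gave the edge a width of 34–35 mm, which means radius 18, so I tried yellow first and no other leaf was needed. I did not do the sideways rocking test.
- **The touch:** held in the fingers, the leaf met the edge with 5–8 N, and the close-up showed no gap. The contact height puts the nose at about 69 mm, within 68–76. If the leaf had been riding high on a larger edge, the nose would have been out of that range. The measured width rules out the smallest edge.
- **After letting go:** the leaf's centre measured within about 0.5 mm of the part's middle. Its direction matched the edge to within 0.01 rad, and plate and handle lined up vertically.
- **Everything else:** the blue and green leaves still stand on the rack, and the bystanders I could see had not moved. The gripper was about 10 cm above the leaf and touching nothing.
- **One disagreement:** the top camera placed objects 2–4 mm from where the wrist camera did; I followed the wrist camera.

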